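# Raise the laptop stand: clip the leg in, slide its foot to the mark, cam it tight

### The arm

A 7-joint arm with a two-finger parallel gripper is mounted at the origin on the work surface. World frame = base frame: x ahead of the robot, y to its left, z up, the work surface at z = 0. Lengths are in m, angles in degrees, forces in N, time in s.
With the tool pointing down it reaches from about 0.425 to 0.875 m from the base axis. Payload 4.7 kg.
Tool frame: the origin (TCP) lies at the very end of the fingers, on their centre line; the grasp point (between the pads) lies 19 mm behind it; y points along the fingers, z is the direction in which the jaws open and shut, and the axes are right-handed (so a half turn about y gives the same grasp; the last joint's range is limited). The gripper opens to 87 mm and grips with 3 to 60 N. Pads are 19 mm wide; open, the fingers measure 117 mm over their backs; the gripper's body (75 mm by 190 mm) begins 51 mm behind the grasp point.
Start: joints at [70.594, 18.392, -4.016, 83.108, 1.295, 78.541, -3.26], TCP at [0.225, -0.61, 0.223] pointing down, gripper open.
Joint ranges: [-163.93, 163.93], [-17.29, 119.83], [-79.2, 71.16], [3.27, 140.29], [-89.18, 269.18], [5.43, 117.66], [-154.24, 154.24]. Speed limits (degrees/s): [147.25, 147.25, 180, 180, 180, 180, 180].

### API

Orientations are given as [roll, pitch, yaw] about the fixed x, y, z axes, in that order (R = Rz(yaw) Ry(pitch) Rx(roll)).
In Python, from cell import env gives the robot as it stands.
- The arm moves only by the shell command python3 -m pendant 'ROWS' [FORCE]. ROWS is JSON, one flat list of numbers, 7 for each row, row after row: the shift along the world's x, y, z in units of 40 mm (1.0 is 40 mm), then the turn, a rotation vector about the world's x, y, z in units of 10 degrees (1.0 is 10 degrees), then the finger opening in mm, from 0 to 87. In form: [x, y, z, wx, wy, wz, jaw, x, y, z, wx, wy, wz, jaw, ...]. A call has 1 to 10 rows; each row shifts and turns the commanded pose from where the row before left it; what a row does not reach is not made up. A row lasts 1/8 s, in which the tool goes at most 62.5 mm and 10.7 degrees, less where a joint would pass 70% of its speed; a pose out of reach is approached as far as the arm can. A call is refused whole if a number of a shift passes 1 or a number of a turn 1, either way. A call with a gripper value outside its range is refused whole. The fingers move at their own pace and stop on an object; FORCE is the grip in N (left out, the last holds). Time passes only in rows, so rows that do not move let the fingers close. It gives the time, the measured TCP pose, the force and the opening at its end, in the units of the state.
- env.get_obs(): the state, without advancing time (a new reading comes with each control period).
- env.read_camera(name): name is "scene" or "top" or "wrist"; returns a dict with "image" (480x640x3 uint8, red, green, blue), "fx", "fy", "cx", "cy" (pixels), "cam_to_world" (4x4, takes a point from camera to world coordinates). Camera axes: x right, y up, looking along -z (the intrinsics and any distortion apply to the point x, -y, -z); pixel columns grow to the right and rows downward; lengths in m; the calibration is good to about 2 mm. The wrist camera is an equidistant fisheye: a pixel r from the principal point sees the ray r / f radians off the axis. A picture is of the moment at which its call begins. There is no depth.
- env.sign_off(): hands the job in, once; it reports no verdict.
The state is a dict: "time_s": time; "qpos": joint angles; "joint_velocities": joint speeds; "effort": joint torques, N m; "tool_pos": TCP position; "tool_rot": TCP orientation; "force": force on the tool from outside, world axes, zero at the start; "wrist_torque": the same for the moment, N m; "grip_width": finger opening in m.
Only numpy, scipy, OpenCV 4.12 (cv2) and the standard library are available. Lean on these libraries where they do the work, as an engineer would, in place of code of your own. Each camera call takes 0.05 s, during which the arm holds its last target.

### The job

Raise the aluminium laptop stand to its working height: first press the small hinged keeper on the sliding foot of its rear leg down until it clicks shut over the leg's rod, then take the foot by its side plate and push it along the rail, lifting the platform, until its index ticks stand at the long line across the rail. Holding the foot there (the platform's weight pushes it back), squeeze the cam lever fully closed against it, and finish still holding the foot with the plate and the closed lever pinched in the gripper. Do not shift the stapler, the mouse or the note block.

Things in the scene. Friction and masses are not known exactly. Their poses are not given: they have to be found in the camera images.
- stand: Aluminium laptop stand, firm on the desk. Origin: on the desk under the rail's centre line; y along the rail (0.42 m, y -0.20 to +0.22), x across. Inverted-T rail: flange 72 mm wide, its top 6 mm up; web 10 mm wide to 22 mm up. Slatted platform (250 mm wide), hinged at y = -0.20, 30 mm up, propped near its free +y edge by the rear leg: two flat arms 130 mm long down to a rod in the sliding foot.
- platform_edge (a point): Middle of the platform's free edge, 225 mm from its hinge. Pushing the foot towards the stand's -y lifts it: about 105 mm above the desk at the start, 160 mm with the foot at the long line, where it is about 65 mm on the -y side of the leg rod (130 mm from the pinch point).
- long_mark (a point): Centre of the long dark line across the whole 72 mm rail flange (3 mm thick), 6 mm above the desk; axes as the stand. Short ticks at the flange's edges lie every 10 mm on either side of it.
- foot (a joint): Travel (m) of the leg's sliding foot towards the stand's -y: 0 at the start, its rear stop, where the platform's weight keeps it. At 0.060 its index ticks stand at the long line; the limit is 0.085. Pushing takes about 5 to 11 N at first, 2 to 5 N at the mark; let go with the lever open it slides back to 0.
- foot_index (a point): Point on the rail's centre line between the foot's two index ticks, straight below the leg rod, 6 mm above the desk; axes as the stand. From here the foot is a block 40 mm wide, y from -15 to +18 mm, up to 41 mm above the desk; then towards +y a narrow tail with the plate and the lever.
- foot_plate: Upright side plate of the foot's tail, one piece with the foot. Origin: on the desk on the rail's centre line, below the leg rod; axes as the stand. The plate lies 6 to 12 mm on the -x side of the centre line, y 18 to 104 mm, 8 to 44 mm above the desk; its outer face looks to -x. Nothing stands above the tail.
- thumb_rib (a point): Centre of the +y face of the thumb rib, which stands out 16 mm (to -x) from the plate's outer face, 9 to 43 mm above the desk, 6 mm thick. A finger beside the plate's outer face bears on this face to push the foot towards -y. It is 46 mm on the +y side of the leg rod.
- pinch (a point): Centre of the grasp of plate and closed lever: 64 mm on the +y side of foot_index (18 mm past the rib's face), 2 mm to its +x side, 34 mm above the desk; axes as the stand. The plate's outer face is 14 mm to its -x side; the closed lever's outer face 14 mm to its +x side (28 mm together).
- lever (a joint): Cam lever (rad): 0 fully closed, handle along the tail parallel to the plate; grows as it swings out to +x about an upright pin; starts 0.42 to 0.55, limit 0.9; stays where left. Closing takes 3 to 8 N at the pinch point; below about 0.4 it begins to clamp the foot to the rail, and closed it locks it.
- lever_handle: The lever's handle, 8 mm thick, 28 to 46 mm above the desk. Origin: on its pin, at mid thickness, 36 mm above the desk; the pin is 28 mm on the +y side and 12 mm on the +x side of foot_index. Its y axis runs along the handle to its free end, 74 mm from the pin; its x axis points out of its outer face, 4 mm from the origin.
- keeper (a joint): Hinged keeper on top of the foot block (rad): 0 shut (flat, its top 46 mm above the desk); starts open 0.7 to 1.1 and stays where left. Its spring catch is met at about 0.2 rad, takes 4 to 6 N near the free edge, and then holds it shut at 0.
- keeper_edge (a point): Point on the keeper's upper face, 24 mm from its pin, where to press. The keeper is 32 mm wide (along x), its free edge 33 mm from the pin; the pin lies along x, 44 mm above the desk, 13 mm on the +y side of foot_index. Shut, this point is 11 mm on the -y side of foot_index, 46 mm up. The leg's arms pass 36 mm to either side of it.
- stapler: Bystander: black stapler, 38 x 135 x 50 mm, beside the rail; origin at the centre of its underside.
- mouse: Bystander: grey computer mouse, 60 x 104 x 33 mm, beside the rail; origin at the centre of its underside.
- note_block: Bystander: block of paper notes, 76 x 76 x 30 mm; origin at the centre of its underside.

How it is judged:
By the outcome, as a careful person would: the job done as asked, in the order asked, and still so for the second after the job is handed in, while the arm keeps its last pose, push and grip.
It also fails if it takes over 54 s, if anything falls off the work surface, if the arm or the gripper's body presses on something with over 40 N, if the wrist force passes 120 N, or if a joint passes its speed limit or range.

## Working session

There is one attempt and no reset: what is moved stays moved. The work goes in short steps, Python scripts to look and compute and a shell command to move; the robot and the scene stay as the last step left them, time stands still between calls to the robot, and variables do not carry over. Pictures are saved under pics/ and viewed, and the job is handed in when it is done.

```bash
ls; mkdir -p pics
python3 - <<'E'
from cell import env
import cv2
o=env.get_obs();print({k:o[k] for k in o})
for n in("scene","top","wrist"):
    c=env.read_camera(n);cv2.imwrite(f"pics/{n}0.png",c["image"][:,:,::-1])
    print(n,c["fx"],c["fy"],c["cx"],c["cy"],c["cam_to_world"], [k for k in c])
E
```

```text
pics
{'time_s': 0.0, 'qpos': array([70.59440254, 18.43854396, -4.01573668, 83.17470687,  1.29593088,
       78.5425478 , -3.26061476]), 'joint_velocities': array([-0.09286709, -0.01396555,  0.02767387,  0.01503287, -0.01810543,
       -0.01696751,  0.10177318]), 'effort': array([-3.32122490e-04, -4.91289639e+01, -4.03972529e-01, -3.12523091e+01,
       -6.38511172e-02,  4.38740419e-02,  2.04685966e-04]), 'tool_pos': array([ 0.22434045, -0.60945778,  0.22146912]), 'tool_rot': array([-9.01104997e+01, -6.70727498e-03, -1.59784885e+02]), 'force': array([-0.65144091,  0.6733391 , -0.00084634]), 'wrist_torque': array([-0.05175136,  0.02995104, -0.01486347]), 'grip_width': 0.08751905415898378}
scene 467.0751195916339 467.0751195916339 311.7994780176011 236.68205105677 [[-0.01155052 -0.55418809  0.83231133  1.16271616]
 [ 0.9997009   0.01154428  0.02156016  0.14437501]
 [-0.02155681  0.83231141  0.55388899  0.5085896 ]
 [ 0.          0.          0.          1.        ]] ['image', 'fx', 'fy', 'cx', 'cy', 'cam_to_world']
top 511.1527380125223 511.1527380125223 307.98441204606695 242.9358623904416 [[ 0.02042142  0.99518366 -0.09587723  0.43335876]
 [-0.99965162  0.02192834  0.01468986  0.15116708]
 [ 0.01672154  0.09554384  0.99528477  0.89461906]
 [ 0.          0.          0.          1.        ]] ['image', 'fx', 'fy', 'cx', 'cy', 'cam_to_world']
wrist 371.64829954431775 371.64829954431775 322.69958803068727 240.00528274979578 [[ 0.34548407  0.8972944   0.27477904  0.30033819]
 [-0.9384225   0.33096316  0.09912922 -0.58227763]
 [-0.00199365 -0.2921064   0.95638375  0.38487881]
 [ 0.          0.          0.          1.        ]] ['image', 'fx', 'fy', 'cx', 'cy', 'cam_to_world']
```

View pics/scene0.png

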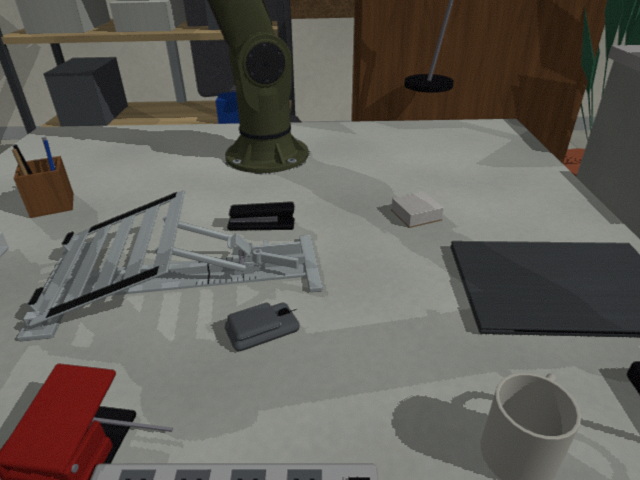

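View pics/top0.png

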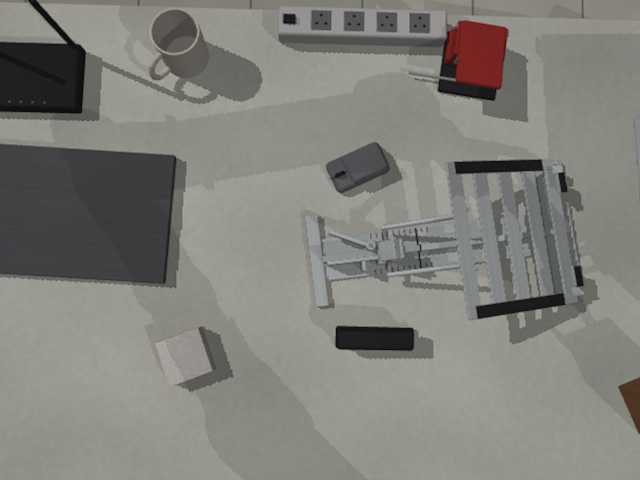

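Run:
```python
import cv2
i=cv2.imread("pics/top0.png")[195:315,295:475];cv2.imwrite("pics/top0z.png",cv2.resize(i,(795,530),interpolation=cv2.INTER_CUBIC))
i=cv2.imread("pics/scene0.png")[180:320,180:340];cv2.imwrite("pics/scene0z.png",cv2.resize(i,(680,595),interpolation=cv2.INTER_CUBIC))
```

```text
(no output)
```

View pics/top0z.png

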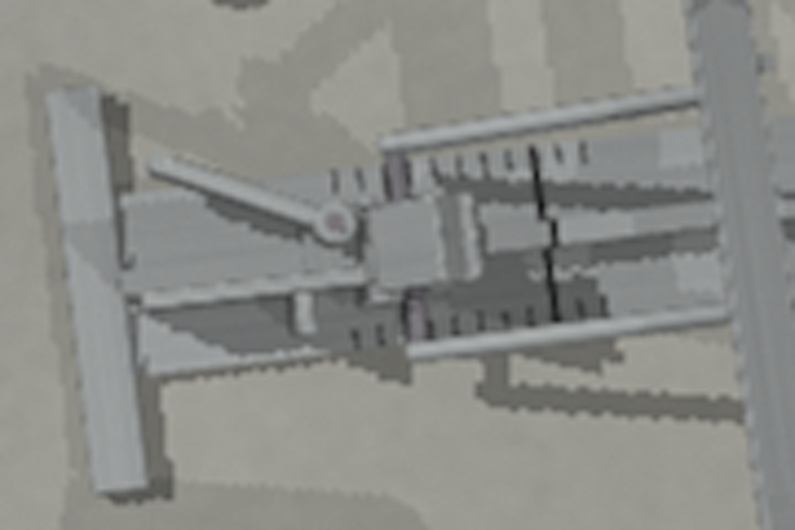

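View pics/scene0z.png

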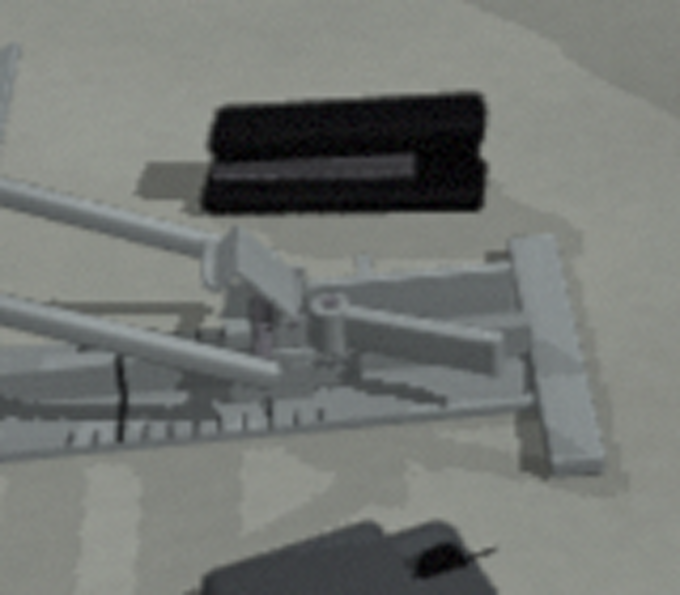

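View pics/wrist0.png

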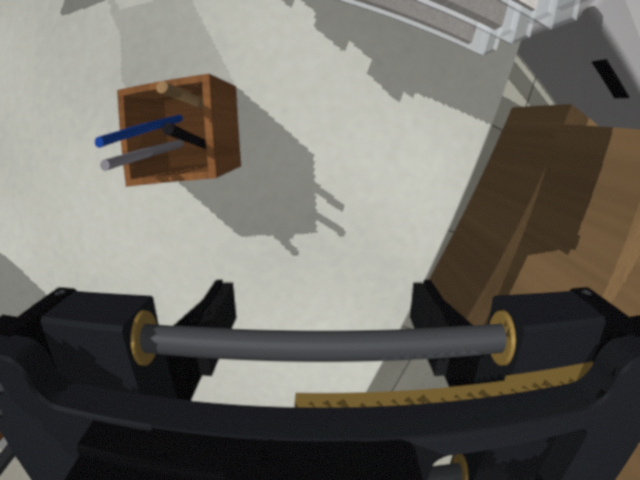

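```bash
cat > h.py <<'E'
import numpy as np,cv2
from cell import env
def cast(c,u,v,z):
    d=np.array([(u-c["cx"])/c["fx"],-(v-c["cy"])/c["fy"],-1.]);M=c["cam_to_world"]
    d=M[:3,:3]@d;p=M[:3,3];return p+d*(z-p[2])/d[2]
def proj(c,P):
    M=c["cam_to_world"];q=M[:3,:3].T@(np.array(P)-M[:3,3])
    return c["cx"]+c["fx"]*q[0]/-q[2],c["cy"]-c["fy"]*q[1]/-q[2]
def fish(c,P):
    M=c["cam_to_world"];q=M[:3,:3].T@(np.array(P)-M[:3,3]);x,y,z=q[0],-q[1],-q[2]
    r=np.hypot(x,y);t=np.arctan2(r,z);return c["cx"]+c["fx"]*t*x/r,c["cy"]+c["fx"]*t*y/r
E
python3 - <<'E'
from h import *
c=env.read_camera("top")
def z(u,v,h): return cast(c,295+(u+.5)/4.417-.5,195+(v+.5)/4.417-.5,h)
a=z(535,150,.006);b=z(556,318,.006);print("line",a,b,np.linalg.norm(a-b),(a+b)/2)
for p,q in(((335,180),(585,152)),((355,337),(605,305))):
    A=z(*p,.006);B=z(*q,.006);print(A,B,np.linalg.norm(A-B),np.degrees(np.arctan2(*(A-B)[:2])))
print("lever pin",z(336,222,.046),"lever end",z(155,165,.046))
print("rib",z(304,311,.043),"plate",z(148,300,.044),z(362,273,.044))
print("rod",z(398,175,.03),z(418,315,.03))
print("scene line",cast(env.read_camera("scene"),180+118/4.25,180+440/4.25,.006), "scene pin",cast(env.read_camera("scene"),180+328/4.25,180+300/4.25,.046))
E
```

```text
line [ 0.54848946 -0.05080245  0.006     ] [ 0.48178911 -0.05914343  0.006     ] 0.06721984644265373 [ 0.51513928 -0.05497294  0.006     ]
[0.53470189 0.02883456 0.006     ] [ 0.54813689 -0.07077365  0.006     ] 0.10051016671693687 -7.681608889742266
[0.47260504 0.02039108 0.006     ] [ 0.48734626 -0.07859717  0.006     ] 0.10007986040401284 -8.470179248873587
lever pin [0.51416373 0.03382274 0.046     ] lever end [0.53433305 0.10268993 0.046     ]
rib [0.48038772 0.04523767 0.043     ] plate [0.48322913 0.10437993 0.044     ] [0.49518806 0.02351937 0.044     ]
rod [0.53445192 0.00776635 0.03      ] [ 4.80503089e-01 -2.62074076e-04  3.00000000e-02]
scene line [ 0.54763323 -0.05059146  0.006     ] scene pin [0.50878547 0.03291975 0.046     ]
```

```bash
python3 -m pendant '[0.3,0.8,0.5,0,0,0.4,0, 0.44,0.945,0.3,0,0,0.49,0, 0.44,0.945,0,0,0,0.49,0, 0.44,0.945,0,0,0,0.49,0, 0.44,0.945,0,0,0,0.49,0, 0.44,0.945,0,0,0,0.49,0, 0.44,0.945,0,0,0,0.49,0, 0.44,0.945,0,0,0,0.49,0]' 20
python3 -m pendant '[0.44,0.945,0,0,0,0.49,0, 0.44,0.945,0,0,0,0.49,0, 0.44,0.945,0,0,0,0.49,0, 0.44,0.945,0,0,0,0.49,0, 0.44,0.945,0,0,0,0.49,0, 0.44,0.945,0,0,0,0.49,0, 0.44,0.945,0,0,0,0.49,0,0,0,0,0,0,0,0]'
python3 - <<'E'
from h import *
o=env.get_obs();print(o["tool_pos"],o["tool_rot"],o["force"],o["time_s"],o["grip_width"])
E
```

```text
time_s: 1.3
tool_pos: [0.3605, -0.3116, 0.2547]
tool_rot: [-90.0, -0.0, -121.3]
force: [0.1, -0.8, -0.2]
grip_width: 0.0147
time_s: 2.3
tool_pos: [0.4838, -0.0442, 0.2548]
tool_rot: [-89.9, 0.1, -86.7]
force: [-0.2, -0.1, 0.5]
grip_width: 0.0005
[ 0.4837889  -0.04420683  0.2548301 ] [-8.99491242e+01  6.79949243e-02 -8.67029528e+01] [-0.19243537 -0.11890228  0.49684583] 2.3 0.0004969290757263528
```

```bash
python3 -m pendant '[0.3,0.5,0,0,0,0.24,0, 0.305,0.49,0,0,0,0.23,0, 0,0,-0.9,0,0,0,0, 0,0,-0.9,0,0,0,0, 0,0,-0.9,0,0,0,0, 0,0,-0.7,0,0,0,0,0,0,0,0,0,0,0]'
python3 - <<'E'
from h import *
o=env.get_obs();print(o["tool_pos"],o["tool_rot"],o["force"])
for n in("scene","top","wrist"):
    c=env.read_camera(n);cv2.imwrite(f"pics/{n}1.png",c["image"][:,:,::-1])
i=cv2.imread("pics/scene1.png")[160:320,160:340];cv2.imwrite("pics/scene1z.png",cv2.resize(i,(675,600),interpolation=cv2.INTER_CUBIC))
E
```

```text
time_s: 3.18
tool_pos: [0.5058, -0.0083, 0.1166]
tool_rot: [-90.2, 0.1, -82.4]
force: [-0.3, -0.2, 0.4]
grip_width: 0.0002
[ 0.50582389 -0.00826083  0.11663597] [-90.2375846    0.12512299 -82.39810005] [-0.26886651 -0.24882142  0.41993019]
```

View pics/scene1z.png

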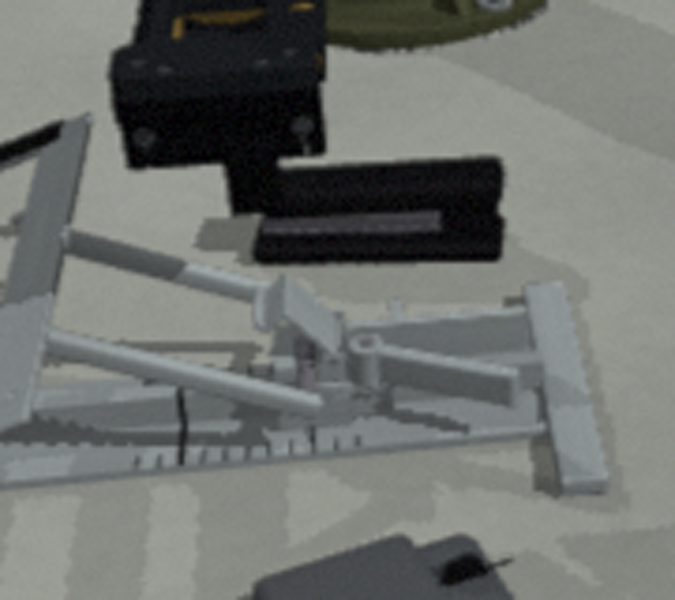

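View pics/wrist1.png

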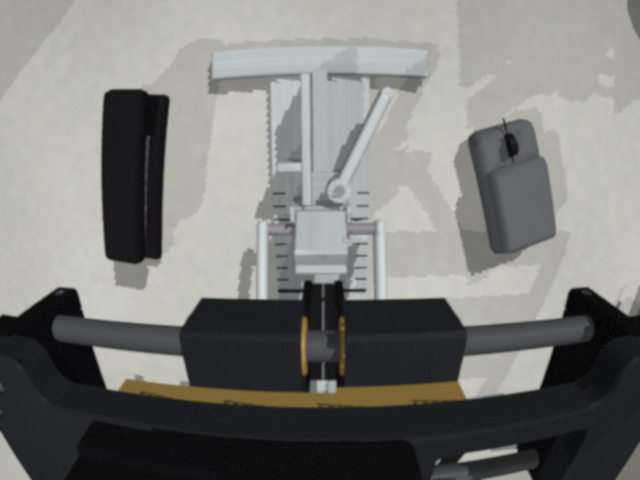

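```bash
python3 -m pendant '[0.05,0.1,-0.4,0,0,0,0, 0,0,-0.6,0,0,0,0, 0,0,-0.2,0,0,0,0, 0,0,-0.2,0,0,0,0, 0,0,0,0,0,0,0]'
python3 -m pendant '[0,0,-0.15,0,0,0,0, 0,0,-0.15,0,0,0,0, 0,0,0,0,0,0,0]'
```

```text
time_s: 3.95
tool_pos: [0.5091, -0.0048, 0.0624]
tool_rot: [-90.0, 0.0, -82.5]
force: [0.6, -0.1, 0.4]
grip_width: 0.0003
time_s: 4.32
tool_pos: [0.5088, -0.0051, 0.0501]
tool_rot: [-90.0, 0.0, -82.5]
force: [-0.5, 0.3, 0.0]
grip_width: 0.0003
```

```bash
python3 -m pendant '[0,0,-0.08,0,0,0,0, 0,0,0,0,0,0,0]'
python3 -m pendant '[0,0,-0.08,0,0,0,0, 0,0,0,0,0,0,0]'
python3 - <<'E'
from h import *
c=env.read_camera("scene");i=c["image"][160:320,160:340,::-1];cv2.imwrite("pics/scene2z.png",cv2.resize(i,(675,600),interpolation=cv2.INTER_CUBIC))
E
```

```text
time_s: 4.58
tool_pos: [0.5088, -0.005, 0.047]
tool_rot: [-90.0, 0.0, -82.5]
force: [-0.2, -0.4, -0.3]
grip_width: 0.0003
time_s: 4.82
tool_pos: [0.5093, -0.005, 0.0461]
tool_rot: [-90.0, -0.1, -82.5]
force: [-6.7, 0.3, 15.9]
grip_width: 0.0006
```

View pics/scene2z.png

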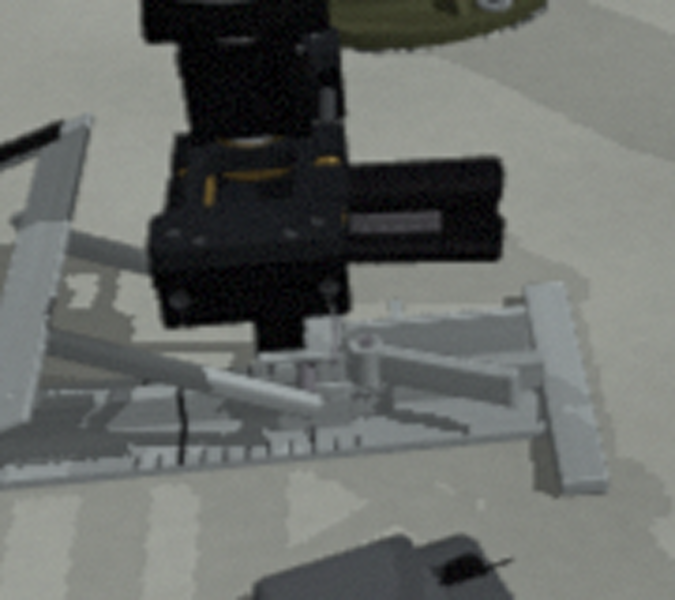

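```bash
python3 -m pendant '[0,0,0.6,0,0,0,0, 0,0.1,0.9,0,0,0,0, 0,0.8,0.3,0,0,0,60, 0,0.9,0,0,0,0,60, 0,0,0,0,0,0,60]'
python3 - <<'E'
from h import *
o=env.get_obs();print(o["tool_pos"],o["tool_rot"],o["force"])
for n in("scene","top","wrist"):
    c=env.read_camera(n);cv2.imwrite(f"pics/{n}3.png",c["image"][:,:,::-1])
i=cv2.imread("pics/scene3.png")[160:320,160:340];cv2.imwrite("pics/scene3z.png",cv2.resize(i,(675,600),interpolation=cv2.INTER_CUBIC))
E
```

```text
time_s: 5.5
tool_pos: [0.509, 0.0704, 0.1166]
tool_rot: [-89.9, 0.1, -82.2]
force: [0.1, -0.1, -0.3]
grip_width: 0.0228
[0.50895958 0.07043719 0.11663477] [-8.99346472e+01  6.80743286e-02 -8.21660290e+01] [ 0.09293261 -0.12237185 -0.2876591 ]
```

View pics/scene3z.png

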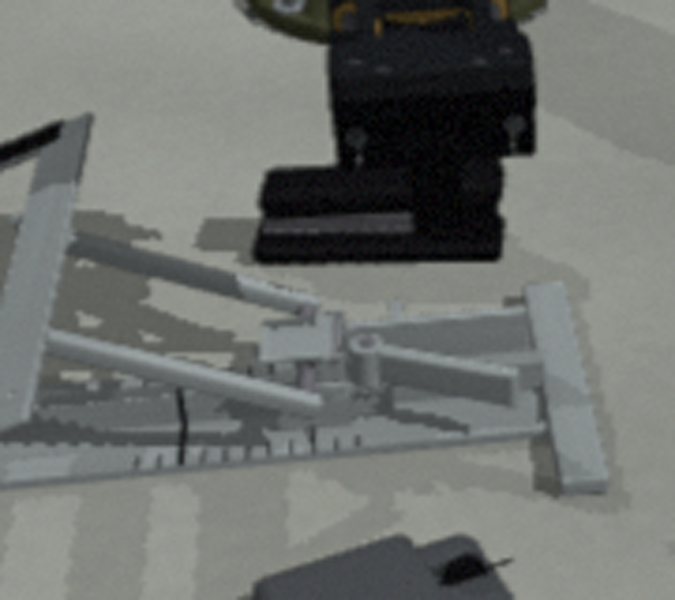

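View pics/wrist3.png

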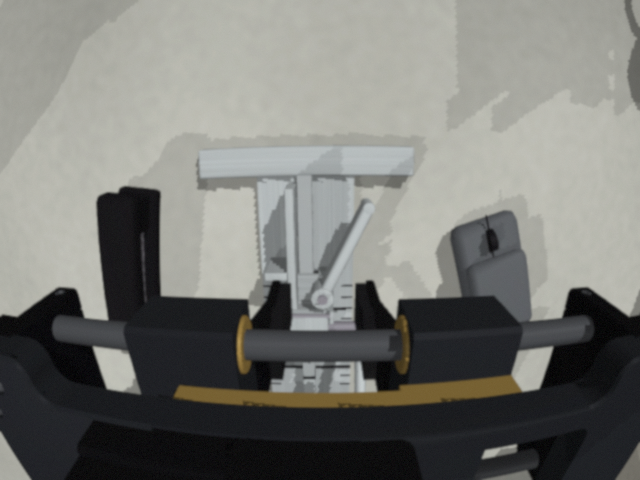

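```bash
python3 -m pendant '[0.02,0.08,0,0,0,0.02,66, 0,0,-0.5,0,0,0,66, 0,0,0,0,0,0,66, 0,0,0,0,0,0,66]'
python3 - <<'E'
from h import *
o=env.get_obs();print(o["tool_pos"],o["tool_rot"],o["force"],o["grip_width"])
c=env.read_camera("wrist");cv2.imwrite(f"pics/wrist4.png",c["image"][:,:,::-1])
c=env.read_camera("top");i=c["image"][195:315,295:475,::-1];cv2.imwrite("pics/top4z.png",cv2.resize(i,(795,530),interpolation=cv2.INTER_CUBIC))
E
```

```text
time_s: 6.15
tool_pos: [0.5102, 0.0697, 0.0965]
tool_rot: [-90.0, 0.0, -82.3]
force: [1.0, -0.4, 0.4]
grip_width: 0.0647
[0.5102284  0.06974546 0.09653542] [-8.99843307e+01  4.58507057e-03 -8.23227171e+01] [ 1.02628436 -0.42614554  0.41221168] 0.0647142411630281
```

View pics/wrist4.png

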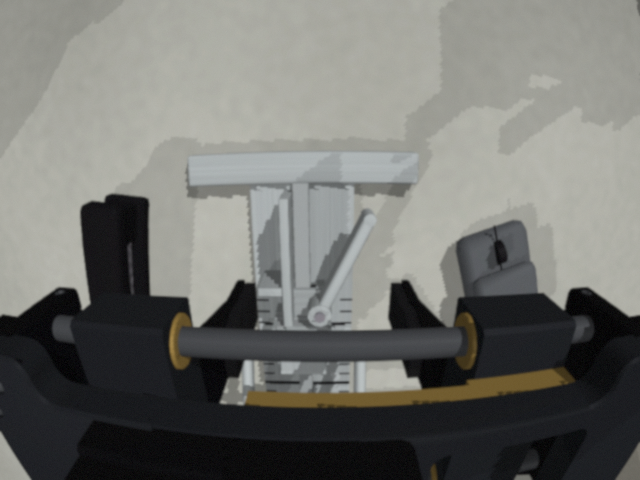

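View pics/top4z.png

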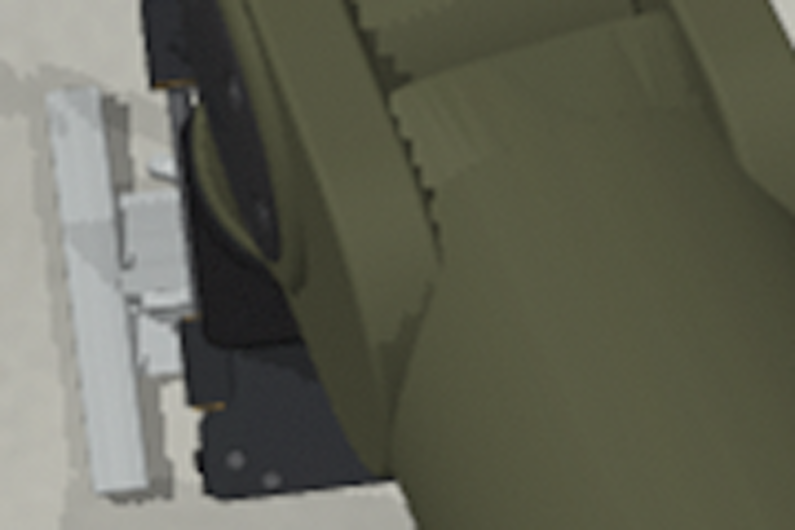

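```bash
python3 -m pendant '[0,0.1,-0.4,0,0,0.03,66, 0,0,-0.6,0,0,0,66, 0,0,-0.5,0,0,0,66, 0,0,0,0,0,0,66]'
python3 -m pendant '[0,0,-0.3,0,0,0,66, 0,0,-0.2,0,0,0,66, 0,0,0,0,0,0,66]'
python3 - <<'E'
from h import *
for n in("scene","top","wrist"):
    c=env.read_camera(n);cv2.imwrite(f"pics/{n}5.png",c["image"][:,:,::-1])
E
```

```text
time_s: 6.75
tool_pos: [0.5082, 0.0741, 0.0342]
tool_rot: [-90.2, 0.1, -82.0]
force: [-0.7, -0.6, 0.2]
grip_width: 0.066
time_s: 7.12
tool_pos: [0.5095, 0.0739, 0.0157]
tool_rot: [-90.1, 0.0, -82.0]
force: [-0.6, -0.4, -0.9]
grip_width: 0.0664
```

View pics/wrist5.png

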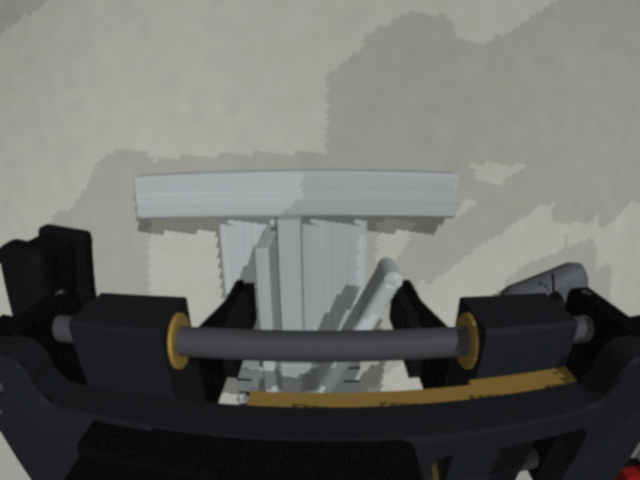

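View pics/scene5.png

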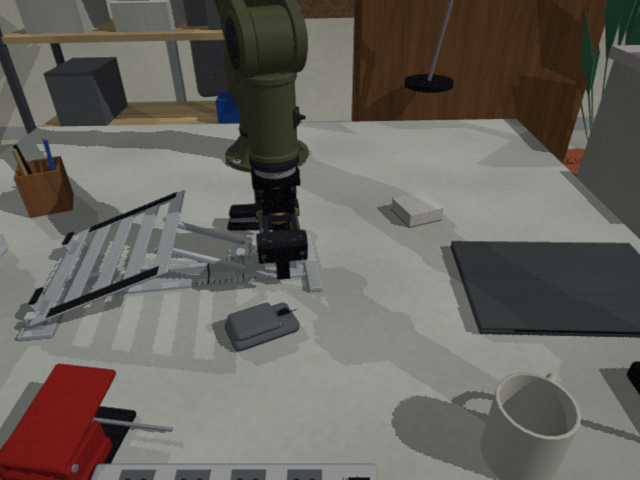

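```bash
python3 -m pendant '[0.15,0.02,0,0,0,0,66, 0.035,-0.25,0,0,0,0,66, 0,0,0,0,0,0,66]'
python3 -m pendant '[0.014,-0.1,0,0,0,0,66, 0,0,0,0,0,0,66]'
```

```text
time_s: 7.65
tool_pos: [0.5177, 0.0643, 0.0162]
tool_rot: [-90.0, 0.0, -82.1]
force: [-0.2, -0.2, -0.4]
grip_width: 0.0658
time_s: 7.9
tool_pos: [0.5179, 0.063, 0.0163]
tool_rot: [-89.9, 0.2, -82.0]
force: [-1.6, 5.4, -0.9]
grip_width: 0.066
```

```bash
python3 -m pendant '[0.043,-0.31,0,0,0,0,66, 0.043,-0.31,0,0,0,0,66, 0,0,0,0,0,0,66]'
python3 -m pendant '[0.043,-0.31,0,0,0,0,66, 0.043,-0.31,0,0,0,0,66, 0,0,0,0,0,0,66]'
python3 - <<'E'
from h import *
for n in("scene","top","wrist"):
    c=env.read_camera(n);cv2.imwrite(f"pics/{n}6.png",c["image"][:,:,::-1])
i=cv2.imread("pics/scene6.png")[160:320,160:340];cv2.imwrite("pics/scene6z.png",cv2.resize(i,(675,600),interpolation=cv2.INTER_CUBIC))
E
```

```text
time_s: 8.28
tool_pos: [0.5217, 0.036, 0.0163]
tool_rot: [-90.0, 0.0, -82.0]
force: [-0.4, 3.6, 0.3]
grip_width: 0.0664
time_s: 8.65
tool_pos: [0.5253, 0.0101, 0.0163]
tool_rot: [-90.0, -0.0, -82.1]
force: [0.3, 2.5, -0.8]
grip_width: 0.0659
```

View pics/scene6z.png

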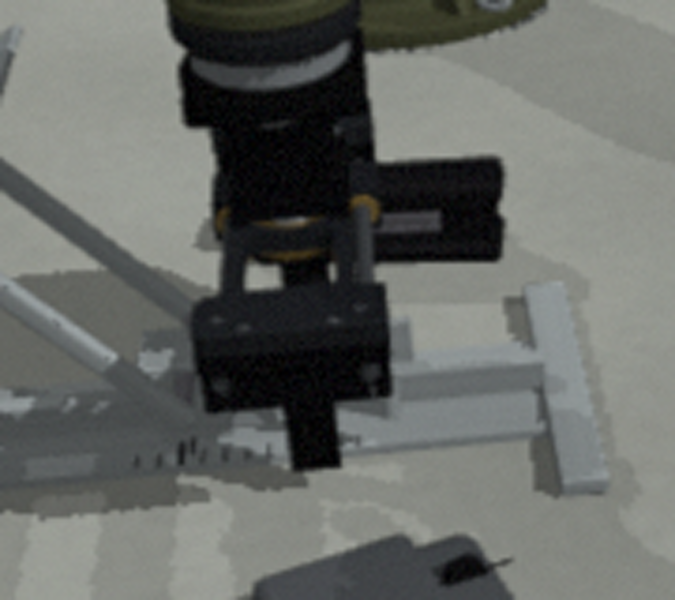

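View pics/top6.png

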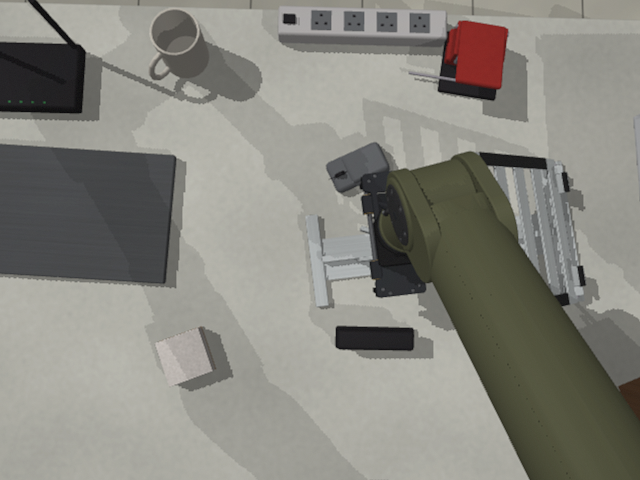

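View pics/wrist6.png

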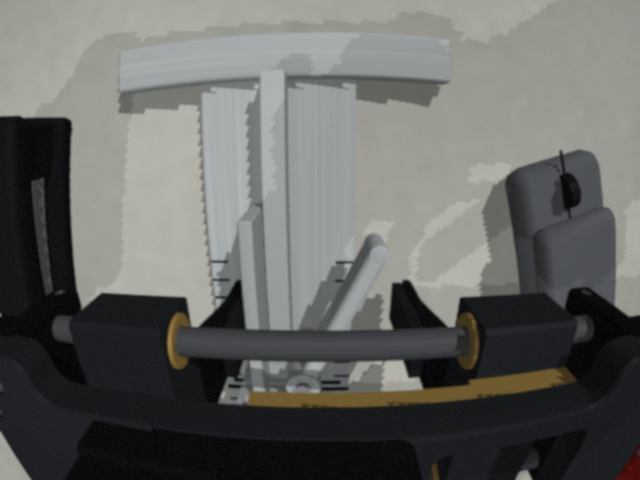

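```bash
python3 -m pendant '[0.024,-0.173,0,0,0,0,66, 0,0,0,0,0,0,66, 0,0,0,0,0,0,66]'
python3 - <<'E'
from h import *
o=env.get_obs();print(o["tool_pos"],o["force"])
for n in("scene","top","wrist"):
    c=env.read_camera(n);cv2.imwrite(f"pics/{n}7.png",c["image"][:,:,::-1])
i=cv2.imread("pics/scene7.png")[250:310,170:260];cv2.imwrite("pics/scene7z.png",cv2.resize(i,(792,528),interpolation=cv2.INTER_CUBIC))
i=cv2.imread("pics/wrist7.png")[180:420,180:420];cv2.imwrite("pics/wrist7z.png",cv2.resize(i,(600,600),interpolation=cv2.INTER_CUBIC))
E
```

```text
time_s: 9.18
tool_pos: [0.526, 0.004, 0.0163]
tool_rot: [-90.0, -0.0, -82.0]
force: [0.8, 3.0, -0.6]
grip_width: 0.0657
[0.52596443 0.00401163 0.01628647] [ 0.80510375  2.98442215 -0.57113521]
```

View pics/scene7z.png

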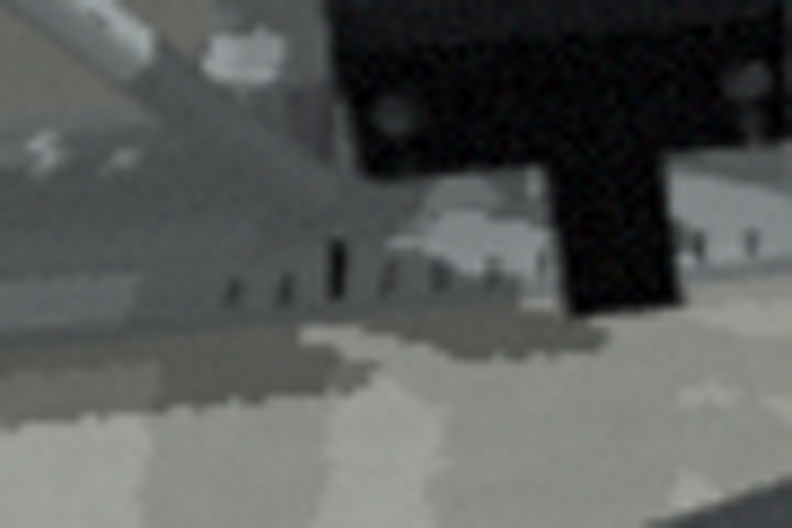

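View pics/wrist7z.png

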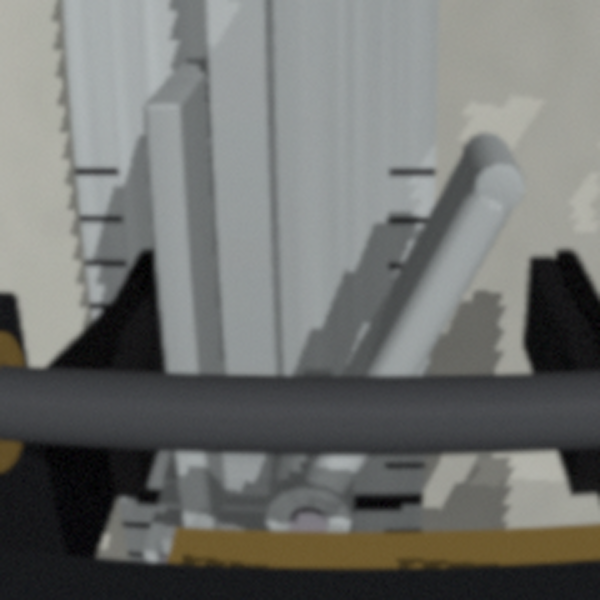

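View pics/scene7.png

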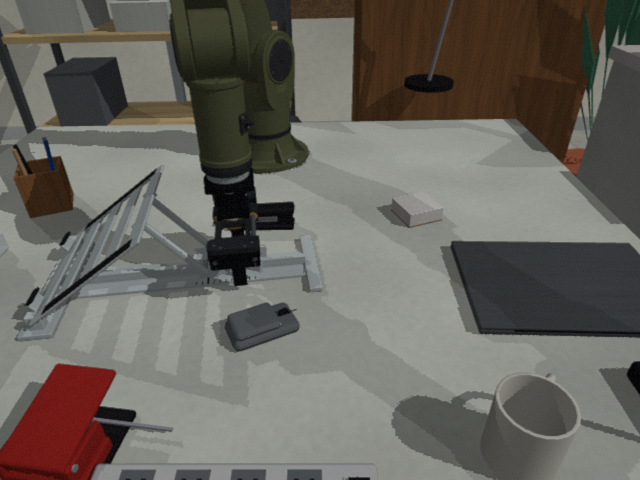

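```bash
cat >> h.py <<'E'
def fcast(c,u,v,h):
    a,b=(u-c["cx"])/c["fx"],(v-c["cy"])/c["fx"];t=np.hypot(a,b)
    d=np.array([a/t*np.sin(t),-b/t*np.sin(t),-np.cos(t)]);M=c["cam_to_world"]
    d=M[:3,:3]@d;p=M[:3,3];return p+d*(h-p[2])/d[2]
Y=np.array([-.139,.990]);X=np.array([.990,.139]);F0=np.array([.5068,.0044])
def st(p): r=np.asarray(p)[:2]-F0;return np.round(1e3*np.array([r@X,r@Y]),1)
E
python3 - <<'E'
from h import *
c=env.read_camera("wrist");s=env.read_camera("scene")
w=lambda u,v,h:st(fcast(c,180+(u+.5)/2.5-.5,180+(v+.5)/2.5-.5,h))
print("line R",w(390,500,.006),"L",w(145,495,.006))
print("ticks",w(410,172,.006),w(410,219,.006),w(95,172,.006),w(100,218,.006))
print("plate end top",w(166,104,.044),"L",w(150,106,.044),"R",w(183,102,.044),"bottom",w(196,67,.008))
print("pin",w(306,517,.046),"lever end",w(498,185,.046))
z=lambda u,v,h:st(cast(s,170+(u+.5)/8.8-.5,250+(v+.5)/8.8-.5,h))
print("scene line",z(337,270,.006),[z(x,y,.006) for x,y in((235,290),(286,287),(388,277),(440,273),(494,268))])
print("tool",st(env.get_obs()["tool_pos"]))
E
```

```text
line R [ 26.8 -60.8] L [-31.2 -61.1]
ticks [29.5 20. ] [29.7 10.1] [-33.9  19.9] [-33.7   9.9]
plate end top [-10.1  43.4] L [-12.6  43.1] R [-7.4 43.7] bottom [-11.6  41.6]
pin [  9.8 -33.1] lever end [40.7 31.1]
scene line [ 23.8 -60.5] [array([ 27. , -79.8]), array([ 27.6, -70. ]), array([ 27.5, -50.5]), array([ 27.8, -40.4]), array([ 27.9, -30. ])]
tool [18.9 -2.7]
```

Run:
```python
import cv2,numpy as np
a=cv2.imread("pics/scene0.png")[160:300,100:200];b=cv2.imread("pics/scene7.png")[160:300,100:200]
cv2.imwrite("pics/cmp.png",cv2.resize(np.hstack([a,b]),(800,560),interpolation=cv2.INTER_CUBIC))
```

View pics/cmp.png

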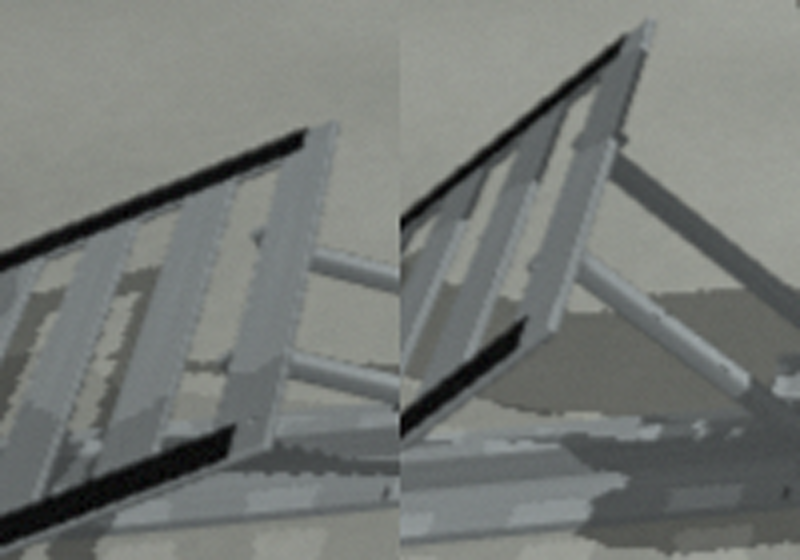

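Run:
```python
from h import *
s=env.read_camera("scene");M=s["cam_to_world"]
def f(u,v,xs):
    u=100+u/4-.4;v=160+v/4-.4
    d=M[:3,:3]@np.array([(u-s["cx"])/s["fx"],-(v-s["cy"])/s["fy"],-1.]);p=M[:3,3]
    t=(xs-(p[:2]-F0)@X)/(d[:2]@X);P=p+t*d;y=(P[:2]-F0)@Y+.1086
    # angle about hinge
    return np.round(1e3*np.array([y,P[2],np.hypot(y+.2,P[2]-.03)]),1),np.degrees(np.arctan2(P[2]-.03,y+.2))
for nm,a,b in(("start",(268,448),(338,124)),("now",(150,330),(255,20))):
    print(nm,f(*a,.125),f(*b,-.125))
print("model start",np.degrees(np.arcsin(75/225)),"mark",np.degrees(np.arcsin(130/225)))
```

```text
start (array([ 10.8, 107.2, 224.5]), np.float64(20.121539460647323)) (array([ 10.4, 104.8, 223.3]), np.float64(19.56308467723711))
now (array([-17.8, 160.7, 224.3]), np.float64(35.649419744850604)) (array([-16.7, 159.5, 224.5]), np.float64(35.242738880882904))
model start 19.47122063449069 mark 35.29439467666015
```

Run:
```python
import cv2,numpy as np
a=cv2.imread("pics/wrist5.png")[205:285,220:320];b=cv2.imread("pics/wrist7.png")[205:285,220:320]
cv2.imwrite("pics/cmp2.png",cv2.resize(np.hstack([a,b]),(800,320),interpolation=cv2.INTER_CUBIC))
```

```text
(no output)
```

View pics/cmp2.png

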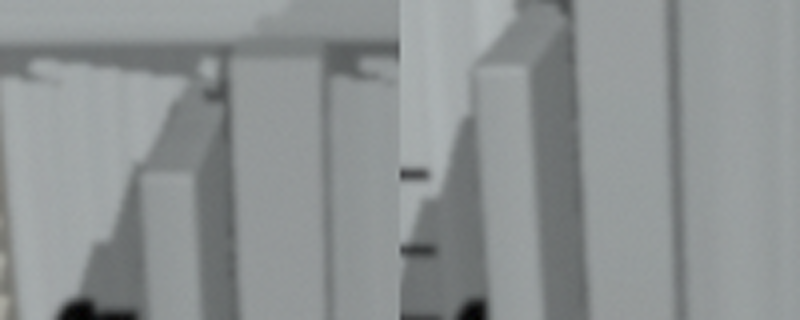

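Run:
```python
from h import *
c=env.read_camera("wrist");T=env.get_obs()["tool_pos"];print(T, c["cam_to_world"][:3,3]-T)
now=st(fcast(c,245.3,221.2,.044));print("now",now)
c["cam_to_world"]=c["cam_to_world"].copy();c["cam_to_world"][:3,3]+=np.array([.5095,.0739,.0157])-T
print("start",st(fcast(c,261.6,247.7,.044)))
c=env.read_camera("wrist");T=env.get_obs()["tool_pos"];print(T, c["cam_to_world"][:3,3]-T)
```

```text
[0.52591459 0.00429815 0.01627495] [-0.01103633  0.07945562  0.16331039]
now [-10.4  43.5]
start [-11.  104.3]
[0.52593092 0.0043203  0.01629226] [-0.01105181  0.07943496  0.16329348]
```

```bash
python3 -m pendant '[0,0,0,0,0,0,63, -0.05,-0.007,0,0,0,0,58, -0.074,-0.0104,0,0,0,0,52, -0.074,-0.0104,0,0,0,0,46, 0,0,0,0,0,0,46]' 35
python3 - <<'E'
from h import *
o=env.get_obs();print(o["tool_pos"],st(o["tool_pos"]),o["force"],o["wrist_torque"])
c=env.read_camera("wrist");cv2.imwrite("pics/wrist8.png",c["image"][:,:,::-1])
E
```

```text
time_s: 10.2
tool_pos: [0.5167, 0.003, 0.0159]
tool_rot: [-90.1, -0.0, -82.0]
force: [-1.5, 2.2, -0.5]
grip_width: 0.0471
[0.51670249 0.00303799 0.01593098] [ 9.6 -2.7] [-1.508877    2.1549435  -0.47739734] [ 0.38783939  0.33718343 -0.06225531]
```

View pics/wrist8.png

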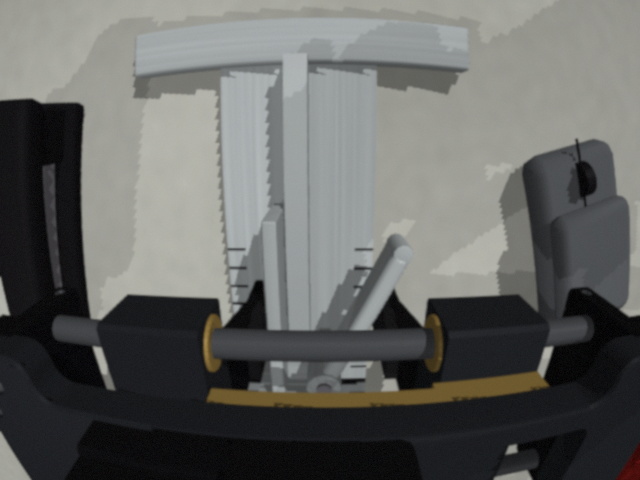

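Run:
```python
from h import *
s=env.read_camera("scene");cv2.imwrite("pics/scene8.png",s["image"][:,:,::-1])
for f in("scene7","scene8"):
    i=cv2.imread(f"pics/{f}.png")[250:300,190:250]
    i=np.clip(i.astype(float)*2.2-40,0,255).astype(np.uint8);cv2.imwrite(f"pics/{f}c.png",cv2.resize(i,(720,600),interpolation=cv2.INTER_CUBIC))
for d in(0,-.06):
  for P in((.036,0,.03),(.036,0,.006),(.02,0,.006)):
    p=F0+X*P[0]+Y*(P[1]+d);u,v=proj(s,[*p,P[2]]);print(d,P,(u-190)*12,(v-250)*12)
```

```text
0 (0.036, 0, 0.03) 622.2127929690696 241.43244446512608
0 (0.036, 0, 0.006) 639.8391662240099 375.1248908624859
0 (0.02, 0, 0.006) 639.144975417031 305.8881243543326
-0.06 (0.036, 0, 0.03) 187.94087460674132 282.558039559402
-0.06 (0.036, 0, 0.006) 212.98329696641395 416.5158132629424
-0.06 (0.02, 0, 0.006) 219.29937356821188 346.1120065744053
```

View pics/scene7c.png

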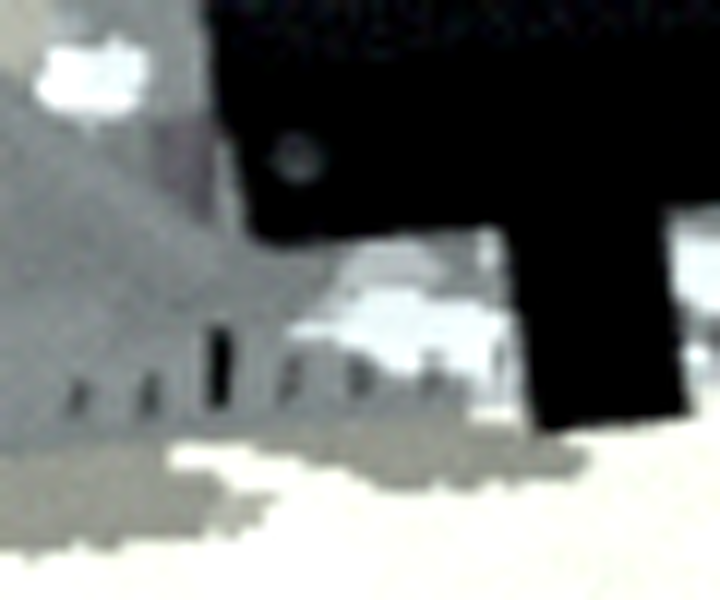

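View pics/scene8c.png

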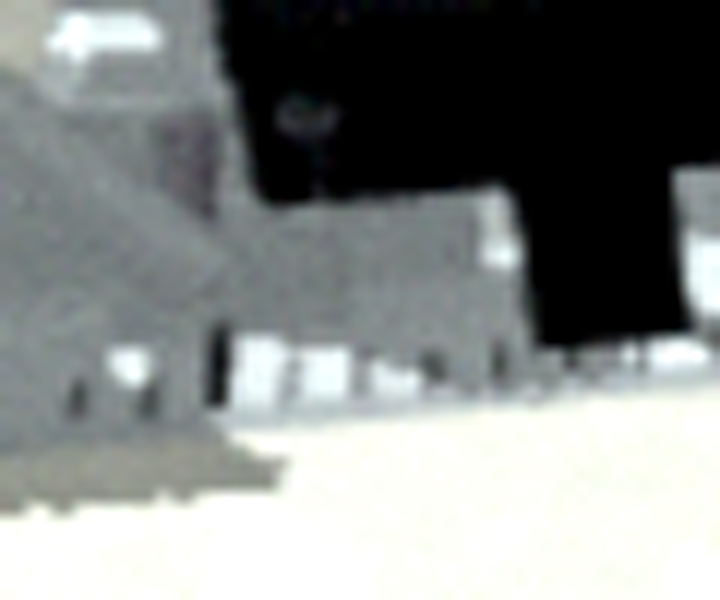

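Run:
```python
from h import *
s=env.read_camera("scene")
for f in("scene0","scene3","scene7","scene8"):
    i=cv2.imread(f"pics/{f}.png").astype(int);b,g,r=cv2.split(i.astype(np.uint8));m=(np.minimum(b.astype(int),r.astype(int))-g>2)
    m[:240]=0;m[285:]=0;m[:,:195]=0;m[:,260:]=0
    v,u=np.nonzero(m);print(f,len(u),u.mean(),v.mean(),u.min(),u.max(),v.min(),v.max(),[st(cast(s,u.mean(),v.mean(),h)) for h in(.028,.034)])
    if f in("scene0","scene8"):
        for vv in range(v.min(),v.max()+1): print(vv,sorted(u[v==vv]))
```

```text
scene0 2 241.0 258.0 240 242 254 262 [array([-1.8, -1.5]), array([ 6.6, -0.9])]
254 [np.int64(240)]
255 []
256 []
257 []
258 []
259 []
260 []
261 []
262 [np.int64(242)]<stdin>:6: RuntimeWarning: Mean of empty slice.
  ret = ret.dtype.type(ret / rcount)
Traceback (most recent call last):
ValueError: zero-size array to reduction operation minimum which has no identity
```

Run:
```python
from h import *
s=env.read_camera("scene")
for f in("scene0","scene3","scene7","scene8"):
    i=cv2.GaussianBlur(cv2.imread(f"pics/{f}.png")[248:280,195:260].astype(np.float32),(0,0),.8)
    k=((i[:,:,0]+i[:,:,2])/2-i[:,:,1])/i.sum(2);k[i.sum(2)<120]=-1
    m=((k-np.median(k[k>-1]))>.008).astype(np.uint8)
    n,l,t,ce=cv2.connectedComponentsWithStats(m)
    for j in range(1,n):
        if t[j,4]>12:
            u,v=ce[j]+[195,248];print(f,t[j],u,v,[st(cast(s,u,v,h)) for h in(.028,.034)])
```

```text
scene0 [44  2  5 14 56] 241.30357142857144 256.80357142857144 [array([-5.3, -1. ]), array([ 3.1, -0.4])]
scene3 [44  9  6  7 32] 241.5 260.0 [array([ 4.3, -0.7]), array([12.6, -0.1])]
scene7 [ 8 12  6  8 32] 205.53125 263.125 [array([  3.7, -62.4]), array([ 12., -61.])]
scene8 [ 9 12  4  8 28] 205.60714285714286 263.0357142857143 [array([  3.4, -62.3]), array([ 11.7, -60.9])]
```

```bash
python3 -m pendant '[-0.05,-0.007,0,0,0,0,42, -0.05,-0.007,0,0,0,0,38, 0,0,0,0,0,0,38]'
python3 -m pendant '[-0.04,-0.0056,0,0,0,0,34, -0.04,-0.0056,0,0,0,0,30, 0,0,0,0,0,0,28, 0,0,0,0,0,0,24]'
python3 - <<'E'
from h import *
o=env.get_obs();print(o["tool_pos"],st(o["tool_pos"]),o["force"],o["wrist_torque"])
c=env.read_camera("wrist");cv2.imwrite("pics/wrist9.png",c["image"][:,:,::-1])
E
```

```text
time_s: 10.78
tool_pos: [0.5127, 0.0025, 0.0159]
tool_rot: [-90.1, -0.0, -82.0]
force: [-5.8, 1.8, 4.2]
grip_width: 0.0388
time_s: 11.28
tool_pos: [0.5071, 0.0018, 0.0158]
tool_rot: [-90.4, -0.0, -82.0]
force: [-12.3, 0.9, 10.6]
grip_width: 0.027
[0.50712694 0.001763   0.01583929] [-0.  -2.7] [-12.28260688   0.89330057  10.57271499] [0.26558385 2.6594237  0.08138853]
```

View pics/wrist9.png

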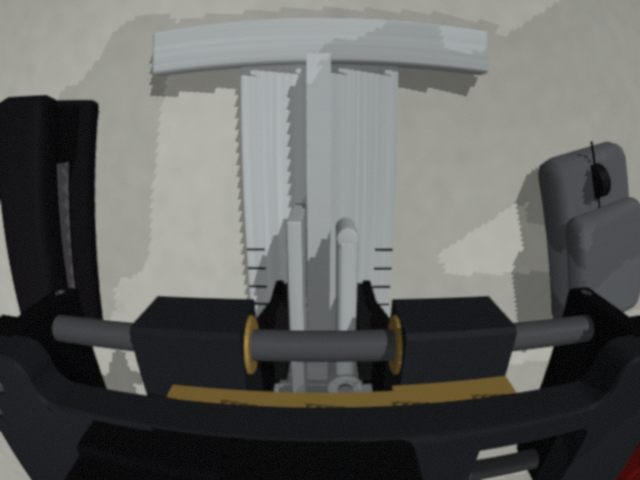

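```bash
python3 -m pendant '[-0.03,-0.004,0,0,0,0,20, 0,0,0,0,0,0,20]'
python3 -m pendant '[-0.03,-0.004,0,0,0,0,20, 0,0,0,0,0,0,20]' 40
```

```text
time_s: 11.58
tool_pos: [0.5071, 0.0017, 0.0159]
tool_rot: [-90.3, -0.0, -82.0]
force: [-8.6, 1.8, 6.7]
grip_width: 0.0273
time_s: 11.82
tool_pos: [0.507, 0.0017, 0.0159]
tool_rot: [-90.1, -0.0, -81.9]
force: [-5.5, 2.1, 3.7]
grip_width: 0.027
```

```bash
python3 -m pendant '[-0.04,-0.005,0,0,0,0,20, 0,0,0,0,0,0,20, 0,0,0,0,0,0,20]'
python3 - <<'E'
from h import *
for n in("scene","top","wrist"):
    c=env.read_camera(n);cv2.imwrite(f"pics/{n}10.png",c["image"][:,:,::-1])
i=cv2.imread("pics/wrist10.png")[180:420,220:460];cv2.imwrite("pics/wrist10z.png",cv2.resize(i,(600,600),interpolation=cv2.INTER_CUBIC))
i=cv2.imread(f"pics/scene10.png")[250:300,190:250]
i=np.clip(i.astype(float)*2.2-40,0,255).astype(np.uint8);cv2.imwrite(f"pics/scene10c.png",cv2.resize(i,(720,600),interpolation=cv2.INTER_CUBIC))
E
```

```text
time_s: 12.2
tool_pos: [0.507, 0.0018, 0.016]
tool_rot: [-89.9, 0.0, -82.0]
force: [0.4, 2.2, -3.6]
grip_width: 0.027
```

View pics/wrist10z.png

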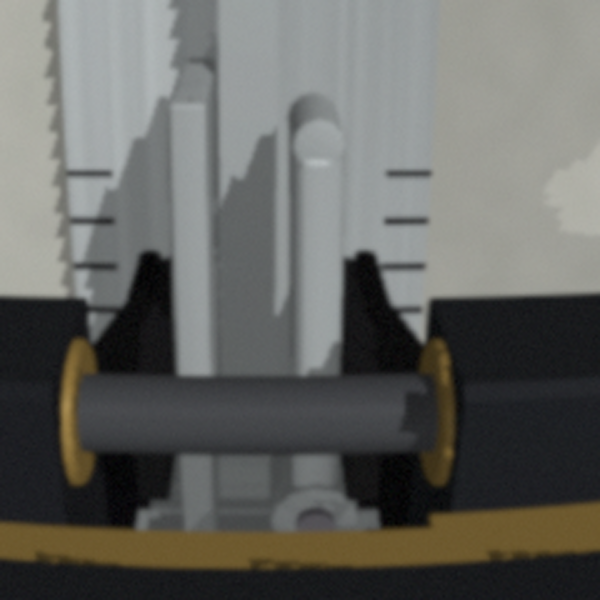

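View pics/scene10c.png

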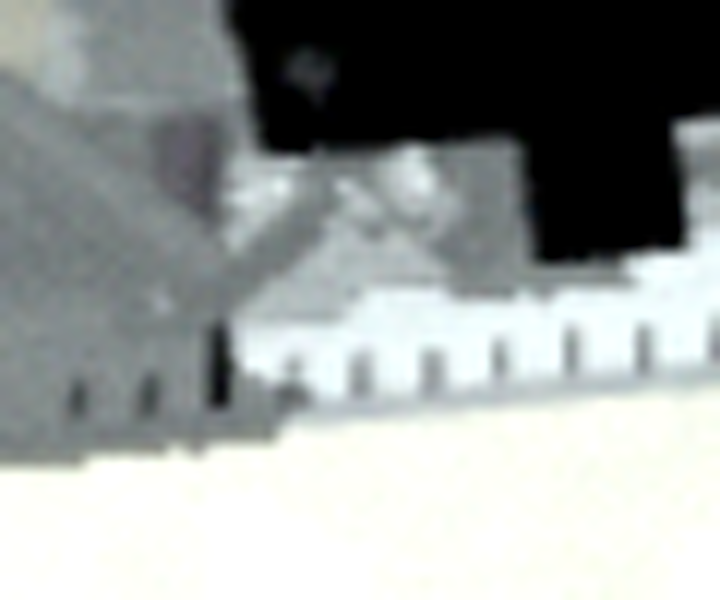

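View pics/scene10.png

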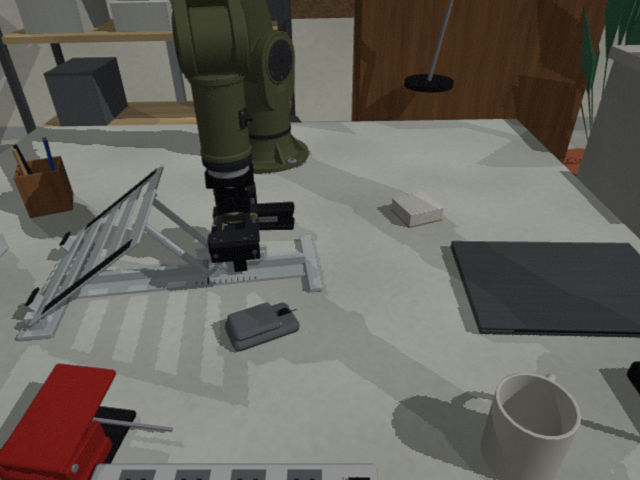

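```bash
python3 - <<'E'
from h import *
c=env.read_camera("wrist")
w=lambda u,v,h:st(fcast(c,220+(u+.5)/2.5-.5,180+(v+.5)/2.5-.5,h))
print("plate top",w(192,104,.044),w(198,480,.044),"lever edges L",w(299,170,.046),w(294,480,.046),"R",w(343,170,.046),w(337,480,.046))
print("tick",w(408,172,.006),w(408,219,.006))
E
python3 -m pendant '[0,0,0,0,0,0,20, 0,0,0,0,0,0,20, 0,0,0,0,0,0,20, 0,0,0,0,0,0,20]' 40
```

```text
plate top [-9.8 43.5] [-10.6 -25.6] lever edges L [ 6.3 33.7] [  6.5 -24. ] R [13.  33.7] [ 14.1 -24.2]
tick [29.9 20.2] [30.4 10.2]
time_s: 12.9
tool_pos: [0.507, 0.0017, 0.0161]
tool_rot: [-90.0, 0.0, -82.0]
force: [4.3, 3.0, -9.2]
grip_width: 0.0268
```

```bash
python3 -m pendant '[0.02,0.003,0,0,0,0,20, 0,0,0,0,0,0,20, 0,0,0,0,0,0,20]' 40
python3 - <<'E'
from h import *
c=env.read_camera("top")["image"];a=cv2.cvtColor(cv2.imread("pics/top0.png"),cv2.COLOR_BGR2RGB)
for n,(u0,u1,v0,v1) in dict(stapler=(325,425,318,360),mouse=(315,365,150,200),note=(145,225,320,390)).items():
    print(n,np.abs(a[v0:v1,u0:u1].astype(int)-c[v0:v1,u0:u1]).mean())
cv2.imwrite("pics/top11.png",c[:,:,::-1])
E
```

```text
time_s: 13.28
tool_pos: [0.507, 0.0017, 0.016]
tool_rot: [-90.1, -0.0, -82.0]
force: [1.0, 2.2, -7.3]
grip_width: 0.027
stapler 11.908095238095239
mouse 9.7416
note 17.53095238095238
```

View pics/top11.png

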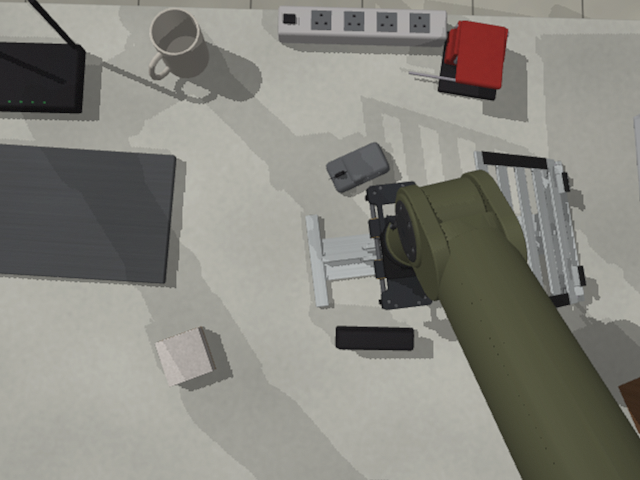

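Run:
```python
from h import *
print(env.sign_off());o=env.get_obs();print(o["time_s"],o["tool_pos"],o["force"],o["grip_width"])
```

```text
the job is handed in; nothing more can be done
None
the job is handed in; nothing more can be done
```

The stand is up, and I handed the job in at about 13.4 s with the arm still holding the foot. I pressed the keeper flat first, with about 16 N at 46 mm. Then I pushed the foot by its thumb rib to the long line and squeezed the lever shut.

- **Keeper:** the camera shows it lying flat after the press and staying flat once I lifted off.
- **Lever:** it is parallel to the plate to within about 1°. The jaws are at 27.0 mm, against the stated 28 mm, with a 40 N grip setting.
- **Grip position:** the grasp is centred about 56 mm from the rod, where the finger meets the rib, not at the 64 mm pinch point.
- **Foot position:** my estimates disagree a little. The tool path and platform tilt give about 59.2 to 59.3 mm, the rod seen in the scene camera about 60 mm, and the wrist camera about 61 mm. I left the foot there, so it should be within about 1 mm of the line. I never saw the index ticks themselves against the line, because the gripper hid them.
- **Forces:** the last wrist reading was small, about 1, 2 and -7 N in x, y and z.
- **Stapler, mouse and note block:** they look unmoved by eye. A pixel comparison of the top view did show differences, which I put down to changed shadows.

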